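Load the label roll and present the holder on its side

TASK

Slide the full paper label roll (the thicker of the two rolls) onto the upright spindle of the hand-held roll holder, lowering it fully home against the flange without letting it drop, while the holder stands in its wooden dock. Then take the holder by its square grip, draw it with the roll straight up out of the dock, turn it over until it lies more nearly level than upright with the roll still fully home, and finish while holding it still in the gripper like that, all of it at least 10 cm clear of the worktop, so that I can pull a label off. Leave the used-up roll and the other things on the worktop where they are.

Things in the scene. Friction and masses are not known exactly. Their poses are not given: they have to be found in the camera images.
- full_roll_center (a point): full roll of paper labels, standing on its flat end (axis upright): outer diameter 56 mm, height 32 mm, straight through bore of diameter 28 mm, 0.09 kg. The point is its centre: on the axis, half-way up (16 mm above its underside); z is the axis of the roll.
- used_roll_center (a point): nearly used-up roll of the same labels, to be left alone: outer diameter 37 mm, height 32 mm, bore 28 mm, standing on its flat end. The point is its centre, 16 mm above its underside. Which roll stands where differs from start to start.
- dock: fixed wooden block 90 x 90 x 34 mm with a round upright socket in the middle of its top, 19 mm wide and 32 mm deep, in which the foot of the holder stands. Origin: centre of the underside, on the worktop; z up.
- holder: loose roll holder, 104 mm, 0.12 kg, upright in the dock. Origin: end of the foot; z: along the axis to the grip. Along z, mm: foot dia. 16, 0-30 (in the socket); flange dia. 50, 30-36 (rests on the dock; its top 40 above the worktop); spindle dia. 22, 36-70; square black grip 16 x 16, 70-98; tapered tip, 98-104, 9 wide at the end, 108 above the worktop.
- holder_grip (a point): point on the axis near the top of the square grip, 92 mm from the end of the foot, 12 mm below the tip (96 mm above the worktop at the start). Axes as the holder: the flat sides face x and y. The seated roll's top is 24 mm below this point. The roll's bore passes over the grip with about 3 mm to spare at its corners.
- holder_seat (a point): point on the holder's axis where the centre of the roll lies when the roll is fully home on the flange: 52 mm from the end of the foot, 40 mm below holder_grip. A seated roll leaves 36 mm of grip and tip standing above it.
- holder_foot (a point): the end of the holder's foot, on the axis (same point as the holder's origin).
- mug_center (a point): speckled cream mug with a handle, 83 x 120 x 96 mm, stands loose on the worktop, to be left alone. The point is its centre.
- spice_jar_center (a point): small round spice jar, diameter 45, height 106 mm, stands loose on the worktop, to be left alone. The point is its centre.
- jar_center (a point): round jar, diameter 70, height 101 mm, stands loose on the worktop, to be left alone. The point is its centre.
- lemon_center (a point): lemon lying down, 77 x 52 x 53 mm, stands loose on the worktop, to be left alone. The point is its centre.
- apple_center (a point): apple, about 75 mm wide and 72 mm high, stands loose on the worktop, to be left alone. The point is its centre.
- egg_timer_center (a point): egg timer with a domed top, diameter 58, height 57 mm, stands loose on the worktop, to be left alone. The point is its centre.
There are look-alikes about, which are no part of the job. What is shaped like the part that bears full_roll_center but orange is not meant.

How it is judged:
By the outcome, as a careful person would: the job done as asked, in the order asked, and still so for the second after the job is handed in, while the arm keeps its last pose, push and grip.
It also fails if it takes over 51 s, if anything falls off the work surface, if the arm or the gripper's body presses on something with over 40 N, if the wrist force passes 120 N, or if a joint passes its speed limit or range.

ROBOT

A 6-joint arm with a two-finger parallel gripper is mounted at the origin on a cart in front of the work surface, level with it; the furniture and walls round the work are solid. World frame = base frame: x ahead of the robot, y to its left, z up, the work surface at z = 0. Lengths are in mm, angles in degrees, forces in N, time in s.
With the tool pointing down it reaches from about 300 to 850 mm from the base axis. Payload 4.2 kg.
Tool frame: the origin (TCP) lies midway between the tips of the shut fingers; the grasp point (between the pads) lies env.hold_point_z behind it (env.hold_point_z is the distance from the TCP to the grasp point, in mm); z points along the fingers, y is the line along which they close (so a half turn about z gives the same grasp; the last joint's range is limited). The gripper opens to 91 mm and grips with 3 to 60 N. Pads are 32 mm wide; open, the fingers measure 118 mm over their backs; the gripper's body (76 mm by 178 mm) begins 60 mm behind the grasp point.
Start: joints at [-76.031, 18.312, 89.639, -0, 72.044, -1.146], TCP at [149.934, -555.124, 213.976] pointing down, gripper open.
Joint ranges: [-177.97, 177.97], [-48.28, 115.42], [12.27, 149.76], [-77.06, 257.06], [2.81, 150.46], [-146.56, 146.56]. Speed limits (degrees/s): [147.25, 147.25, 180, 180, 180, 180].

INTERFACE

Orientations are given as [roll, pitch, yaw] about the fixed x, y, z axes, in that order (R = Rz(yaw) Ry(pitch) Rx(roll)).
In Python, from workcell import env, viewer, spotter gives the robot as it stands.
- The arm moves only by the tool apply_moves, never from a script. Its arguments are lists of equal length, an entry for each row: "delta_pos": the shift along the world's x, y, z normalised to -1 to 1, where 1 is 120 mm, a list of three; "rot": the turn, a rotation vector about the world's x, y, z normalised to -1 to 1, where 1 is 1.5 rad, a list of three; "hand": the opening, from 0 (shut) to 1 (fully open). A call has 1 to 10 rows; each row is the pose to reach, as a shift and turn from the pose commanded when the call began; what a row does not reach only later rows make up. A row lasts 1/12 s, in which the tool goes at most 41.7 mm and 7.16 degrees, less where a joint would pass 70% of its speed; a pose out of reach is approached as far as the arm can. A call with a number of a shift or a turn outside -1 to 1 is refused whole. A call with a gripper value outside its range is refused whole. The fingers move at their own pace and stop on an object; "newtons" is the grip in N (left out, the last holds). Time passes only in rows, so rows that repeat a pose let the fingers close. It gives the time, the measured TCP pose, the force, the opening and the grip force at its end, in the units of the state.
- env.state(): the state, without advancing time (a new reading comes with each control period).
- viewer.grab_frame(name): name is "scene" or "top"; returns a dict with "pixels" (384x512x3 uint8, red, green, blue), "camera_matrix" (3x3 intrinsics, pixels), "k1" (the pictures are not rectified: a ray, as slopes to the right and down, at radius r is drawn at 1 + k1 r^2 times it, then the intrinsics apply), "R" (3x3) and "t" (3): a world point X has camera coordinates R X + t. Camera axes: x right, y down, z forward; pixel columns grow to the right and rows downward; lengths in mm; the calibration is good to about 2 mm. A picture is of the moment at which its call begins. There is no depth.
- env.job_done(): hands the job in; it is judged then, once.
Trained networks look in a picture, given as the dict that the camera call returned (one of the last four; its "shot" number tells which), for a name from the list of things; names that differ only in an ending like _2 or _b are one class to them, and where a whole thing is asked for, a point or a joint stands for the part that bears it (a point fixed in the world has none). Each returns a list of dicts, best first, with "score" (0 to 1); they miss things now and then, are a little off and sometimes report something else, mostly with a low value. They report only what shows in the picture. A call takes as long as a camera call. They do not tell look-alikes from the thing itself.
- spotter.trace(picture, query): "mask" (384x512 bool, what is visible of it) and "box" ([centre column, centre row, width, height] in pixels, round what is visible of it).
- spotter.landmark_of(picture, query): "position" ([column, row] in pixels: a listed point, or the origin of a listed thing).
The state is a dict: "time_s": time; "qpos": joint angles; "qvel": joint speeds; "effort": joint torques, N m; "ee_pos": TCP position; "ee_rot": TCP orientation; "force": force on the tool from outside, world axes, zero at the start; "torque": the same for the moment, N m; "gripper_width": finger opening in mm; "gripper_force": force on a finger pad.
Only numpy, scipy, OpenCV 4.12 (cv2) and the standard library are available. Lean on these libraries where they do the work, as an engineer would, in place of code of your own. Each camera call takes 0.05 s, during which the arm holds its last target. There are 200 camera calls.

## Working session

There is one attempt and no reset: what is moved stays moved. The work goes in short steps, Python scripts to look and compute and a tool call to move; the robot and the scene stay as the last step left them, time stands still between calls to the robot, and variables do not carry over. Pictures are saved under pics/ and viewed, at most 10 in all, crops included, and the job is handed in when it is done.

Besides the shell and the picture viewer there is one more tool, called after ">>>" as name(argument=value, ...) on one line, values as JSON. apply_moves: Moves the arm, as the interface text tells. Its arguments: {"type":"object","properties":{"delta_pos":{"type":"array"},"rot":{"type":"array"},"hand":{"type":"array"},"newtons":{"type":"number"}},"required":["delta_pos","rot","hand"]}

```bash
mkdir -p pics; cat > h.py <<'E'
import numpy as np,cv2
from workcell import env,viewer,spotter
def ray(f,p):
    K=np.array(f["camera_matrix"]);k=f["k1"]
    if not np.isscalar(k): k=np.ravel(k)[0]
    u=cv2.undistortPoints(np.array([[p]],float),K,np.array([k,0,0,0.]))[0,0]
    R=np.array(f["R"]);t=np.array(f["t"]).ravel()
    return -R.T@t, R.T@np.array([u[0],u[1],1])
def onz(f,p,z):
    c,d=ray(f,p); return c+d*(z-c[2])/d[2]
def tri(obs):
    A=np.zeros((3,3));b=np.zeros(3);L=[]
    for f,p in obs:
        c,d=ray(f,p);d/=np.linalg.norm(d);P=np.eye(3)-np.outer(d,d);A+=P;b+=P@c;L.append((c,d))
    x=np.linalg.solve(A,b); return x,[np.linalg.norm(np.cross(x-c,d)) for c,d in L]
def proj(f,X):
    K=np.array(f["camera_matrix"]);k=np.ravel(f["k1"])[0];R=np.array(f["R"])
    return cv2.projectPoints(np.array(X,float).reshape(-1,3),cv2.Rodrigues(R)[0],np.array(f["t"],float),K,np.array([k,0,0,0.]))[0][:,0]
def save(f,n): cv2.imwrite("pics/"+n,f["pixels"][:,:,::-1])
E
python3 - <<'E'
from h import *
np.set_printoptions(precision=1,suppress=True)
F={n:viewer.grab_frame(n) for n in("scene","top")}
im=np.vstack([F[n]["pixels"] for n in F])
cv2.imwrite("pics/a.png",cv2.resize(np.hstack([F[n]["pixels"] for n in F]),(800,300))[:,:,::-1])
cv2.imwrite("pics/top.png",cv2.resize(F["top"]["pixels"],(800,600))[:,:,::-1])
for n in F: print(n,F[n]["k1"],ray(F[n],(256,192)))
for q in["full_roll_center","used_roll_center","dock","holder_grip","holder_seat","mug_center","spice_jar_center","jar_center","lemon_center","apple_center","egg_timer_center"]:
  for n in F:
    print(q,n,[(np.array(r["position"]),round(r["score"],2)) for r in spotter.landmark_of(F[n],q)[:4]])
print(env.hold_point_z,env.state())
E
```

```text
scene 0.007964608251409353 (array([-215.1,  925.4,  763.6]), array([ 0.5, -0.7, -0.5]))
top -0.061396640382957855 (array([ 311. ,   11.3, 1418.4]), array([ 0.1, -0. , -1. ]))
full_roll_center scene [(array([240.6, 233.6]), 0.71), (array([262.3, 252.6]), 0.66), (array([272.5, 224.5]), 0.51)]
full_roll_center top [(array([250. , 224.3]), 0.68), (array([224.1, 211.2]), 0.53), (array([212.5, 235.9]), 0.5)]
used_roll_center scene [(array([203.7, 263.5]), 0.74)]
used_roll_center top [(array([173.5, 210.4]), 0.65)]
dock scene [(array([302.8, 196.2]), 0.94), (array([344.2, 188.1]), 0.42), (array([244.1, 231.9]), 0.39)]
dock top [(array([323.3, 213.1]), 0.67)]
holder_grip scene [(array([308.3, 172.4]), 0.68), (array([242.7, 236.1]), 0.63)]
holder_grip top [(array([323.9, 209.9]), 0.75), (array([258.2, 159. ]), 0.55)]
holder_seat scene [(array([316.3, 164.5]), 0.67)]
holder_seat top [(array([325.1, 207.3]), 0.6)]
mug_center scene [(array([200.4, 264.4]), 0.56)]
mug_center top [(array([260.2, 161.5]), 0.89)]
spice_jar_center scene [(array([160.7, 217.2]), 0.97), (array([204.4, 263.8]), 0.25)]
s
[... 253 characters left out ...]
y([349.2, 246.8]), 0.79)]
apple_center scene [(array([159.2, 285.6]), 0.79)]
apple_center top [(array([129.1, 208.8]), 0.78)]
egg_timer_center scene [(array([194.8, 214.3]), 0.91), (array([164.2, 286. ]), 0.45)]
egg_timer_center top [(array([217.5, 160.3]), 0.79), (array([129.6, 210.4]), 0.18)]
18.8 {'time_s': 1.2, 'qpos': array([-76. ,  18.3,  89.6,  -0. ,  72. ,  -1.1]), 'qvel': array([ 0. ,  0. ,  0. ,  0.1,  0. , -0. ]), 'effort': array([  0. , -41.2, -23.2,   0.1,   0. ,   0. ]), 'ee_pos': array([ 149.9, -555.2,  214. ]), 'ee_rot': array([180. ,   0. ,  15.1]), 'force': array([-0.8, -0.5,  0.8]), 'torque': array([ 0.,  0., -0.]), 'gripper_force': 0.0, 'gripper_width': 91.13645270972711}
```

View pics/a.png

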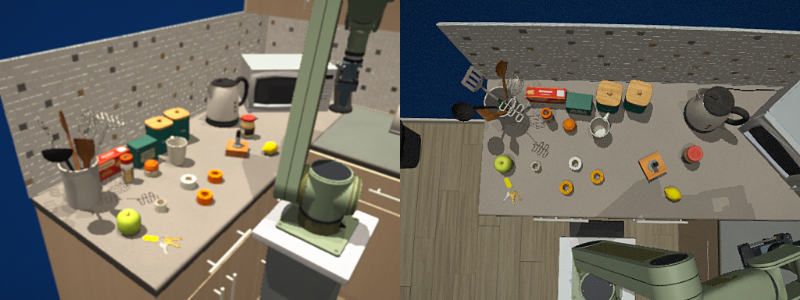

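View pics/top.png

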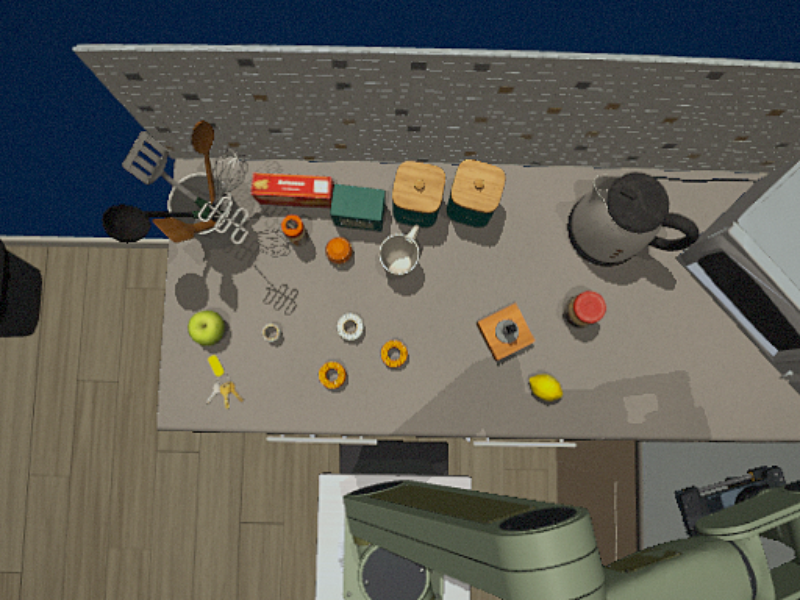

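Candidates for the full roll in the top view (native pixels): white ring at (224,211), orange rings at (250,224) and (212,236), and a thin white one, the used roll, at (173,210). The white thick ring at (224,211) fits; the orange ones are excluded and the thin one is the used roll. The holder stands in the dock at (324,210). I'll confirm in a crop.

```bash
python3 - <<'E'
from h import *
np.set_printoptions(precision=1,suppress=True)
F={n:viewer.grab_frame(n) for n in("scene","top")}
T,S=F["top"],F["scene"]
c=lambda f,x,y,w:cv2.resize(f["pixels"][y-w:y+w,x-w:x+w],(400,300) if 0 else (300,300),interpolation=cv2.INTER_CUBIC)
cv2.imwrite("pics/b.png",np.vstack([np.hstack([c(T,224,211,20),c(T,324,211,25)]),np.hstack([c(S,240,232,25),c(S,305,185,25)])])[:,:,::-1])
for q in["full_roll_center","used_roll_center","dock","holder"]:
  for n in F:
    for r in spotter.trace(F[n],q)[:4]:
      m=r["mask"].astype(np.uint8);ct=max(cv2.findContours(m,0,2)[0],key=cv2.contourArea)
      print(q,n,round(r["score"],2),np.array(r["box"]),m.sum(),"col",np.array(F[n]["pixels"][r["mask"]].mean(0)),cv2.minAreaRect(ct))
print("roll",tri([(S,(240.6,233.6)),(T,(224.1,211.2))]),onz(T,(224.1,211.2),16),onz(S,(240.6,233.6),16))
print("used",onz(T,(173.5,210.4),16))
print("dock",tri([(S,(302.8,196.2)),(T,(323.3,213.1))]))
print("grip",onz(T,(323.9,209.9),96),onz(T,(325.1,207.3),108))
for q,p,z in[("mug",(260,161),48),("jar",(374,202),50),("lemon",(349,247),26),("o1",(250,224),16),("o2",(212,236),16)]: print(q,onz(T,p,z))
E
```

```text
full_roll_center scene 0.65 [261.1 252.2  21.8  21.9] 357 col [207.  114.8  11.5] ((262.0, 253.0), (20.0, 20.0), 90.0)
full_roll_center scene 0.6 [243.4 233.9  16.9  18.3] 312 col [197.9 190.8 170.3] ((241.0, 233.0), (18.0, 18.0), 90.0)
full_roll_center scene 0.51 [275.  227.   22.   18.2] 298 col [204.9 115.3  14. ] ((275.0, 226.0), (18.0, 18.0), 90.0)
full_roll_center top 0.76 [212.2 239.2  17.7  18.4] 192 col [185.2 128.2  12.3] ((212.0, 240.0), (16.0, 16.0), 90.0)
full_roll_center top 0.74 [255.5 161.9  23.8  33.1] 568 col [138.2 134.4 120.3] ((255.13124084472656, 160.74436950683594), (24.400922775268555, 32.58212661743164), 2.726310968399048)
full_roll_center top 0.59 [223.2 210.2  14.9  17.5] 202 col [173.5 173.8 159.4] ((224.0, 209.5), (17.0, 16.0), 90.0)
used_roll_center scene 0.59 [206.2 261.9  16.9  11.1] 180 col [178.8 164.9 136.2] ((205.5, 263.5), (15.0, 13.0), 90.0)
used_roll_center top 0.6 [173.4 213.5  10.9  12. ] 45 col [139.3 130.4 105.4] ((172.90000915527344, 213.70001220703125), (11.180339813232422, 7.602630615234375), 26.56505012512207)
dock scene 0.76 [303.2 192.
[... 443 characters left out ...]
4 180.2  12.2  24.7] 154 col [127.3 111.2  97.2] ((306.0857849121094, 179.4940948486328), (12.2307710647583, 20.38461685180664), 22.61986541748047)
holder top 0.66 [326.  210.7  15.4  13.4] 182 col [98.3 97.8 92. ] ((324.0, 212.0), (14.0, 14.0), 90.0)
roll (array([453.4, 102.5,  16. ]), [np.float64(2.1029724582896328), np.float64(2.102972458289689)]) [451.6 101.3  16. ] [455.3 103.4  16. ]
used [450.5 269.7  16. ]
dock (array([ 454.5, -233.2,   -9. ]), [np.float64(0.3348741384073757), np.float64(0.33487413840731634)])
grip [ 454.4 -217.    96. ] [ 461.3 -218.7  108. ]
mug [617.4 -14.2  48. ]
jar [ 488.7 -389.8   50. ]
lemon [ 341.4 -311.6   26. ]
o1 [410.9  14.3  16. ]
o2 [368.6 138.7  16. ]
```

View pics/b.png

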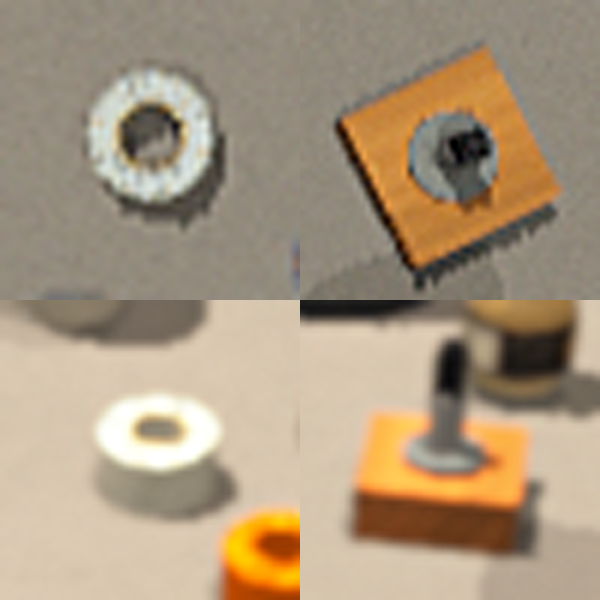

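The crop confirms it: the white thick roll is at top (224,209) and scene (242,230), separate from the orange one. The holder stands with its grip dark at top (327,209) and its tip at scene (305,168). Next I'll refine by fitting silhouettes.

```bash
cat > fit.py <<'E'
from h import *
from scipy.optimize import minimize
U=8
def hullmask(f,X,win):
    x0,y0,w,h=win;p=(proj(f,X)-[x0,y0]+.5)*U
    m=np.zeros((h*U,w*U),np.uint8);cv2.fillConvexPoly(m,cv2.convexHull(np.round(p*16-8).astype(np.int32)),1,shift=4);return m
def seg(f,win,fn,near=None):
    x0,y0,w,h=win;c=cv2.resize(f["pixels"][y0:y0+h,x0:x0+w],None,fx=U,fy=U,interpolation=cv2.INTER_CUBIC)
    m=fn(c).astype(np.uint8);n,l,s,ce=cv2.connectedComponentsWithStats(m)
    k=1+np.argmax(s[1:,4]);m=(l==k).astype(np.uint8)
    ct=cv2.findContours(m,0,2)[0];o=np.zeros_like(m)
    cv2.fillConvexPoly(o,cv2.convexHull(np.vstack(ct)),1);return o
def fit(f,win,m,model,x0,step):
    cost=lambda x:-(lambda a:(a&m).sum()/max(1,(a|m).sum()))(hullmask(f,model(x),win))
    s=np.vstack([x0]+[np.array(x0)+np.eye(len(x0))[i]*step[i] for i in range(len(x0))])
    r=minimize(cost,x0,method="Nelder-Mead",options=dict(initial_simplex=s,xatol=.05,fatol=1e-5));return r.x,-r.fun
a=np.linspace(0,2*np.pi,48,endpoint=False)
circ=lambda x,y,z,r:np.c_[x+r*np.cos(a),y+r*np.sin(a),0*a+z]
def box(x,y,yaw,s,z0,z1):
    c,d=np.cos(np.radians(yaw)),np.sin(np.radians(yaw));q=np.array([[1,1],[1,-1],[-1,-1],[-1,1]])*s/2
    q=q@np.array([[c,d],[-d,c]])+[x,y];return np.vstack([np.c_[q,np.full(4,z)] for z in(z0,z1)])
E
python3 - <<'E'
from fit import *
np.set_printoptions(precision=1,suppress=True)
T,S=viewer.grab_frame("top"),viewer.grab_frame("scene")
hsv=lambda c:cv2.cvtColor(c,cv2.COLOR_RGB2HSV)
for n,f,w,wd,wg in(("top",T,(204,191,40,40),(299,186,50,50),(318,202,18,16)),("scene",S,(225,212,32,32),(280,165,48,52),(298,165,13,15))):
    g=f["pixels"][w[1]:w[1]+w[3],w[0]:w[0]+w[2]].min(2);bg,hi=np.median(g),np.percentile(g,97);th=(bg+hi)/2
    m=seg(f,w,lambda c:c.min(2)>th)
    print(n,"roll",fit(f,w,m,lambda x:circ(*x,32,28),[452,102],[6,6]),"th",bg,hi)
    m=seg(f,wd,lambda c:(hsv(c)[:,:,1]>120)&(c[:,:,0]>55))
    for y in(20,60):print(" dock",fit(f,wd,m,lambda x:box(*x,90,0,34),[455,-220,y],[6,6,10]))
    m=seg(f,wg,lambda c:c.max(2)<75)
    for y in(20,60):print(" grip",fit(f,wg,m,lambda x:np.vstack([box(*x,16,74,102),box(*x,9,102,108)]),[455,-220,y],[4,4,10]),m.sum())
E
```

```text
top roll (array([458.7, 102.1]), np.float64(0.9379004771642808)) th 125.0 203.0
 dock (array([ 455.4, -228.7,   28.6]), np.float64(0.9673429281544419))
 dock (array([ 455.6, -228.4,   27.8]), np.float64(0.9668625373278105))
 grip (array([ 453.2, -224. ,   21.5]), np.float64(0.7177491768931458)) 3333
 grip (array([ 452.3, -223.4,  103.2]), np.float64(0.7188981042654028)) 3333
scene roll (array([457.4, 101.5]), np.float64(0.9049477004814876)) th 175.0 251.0
 dock (array([ 454.3, -233.4,   27.1]), np.float64(0.9545777707559839))
 dock (array([ 454.2, -233.4,   27. ]), np.float64(0.9540898208319082))
 grip (array([ 449.3, -225.6,   30.1]), np.float64(0.6699882766705745)) 2286
 grip (array([ 452.5, -231.4,  119.8]), np.float64(0.6751329001772003)) 2286
```

>>> apply_moves(delta_pos=[[0.428, 0.912, 0], [0.428, 0.912, 0], [0.428, 0.912, 0]], rot=[[0, 0, 0], [0, 0, 0], [0, 0, 0]], hand=[1, 1, 1])

```text
time_s: 2.05
ee_pos: [201.5, -444.0, 213.6]
ee_rot: [-179.9, -0.0, 15.0]
force: [0.2, -0.0, 0.8]
gripper_width: 91.2
gripper_force: 0.0
```

>>> apply_moves(delta_pos=[[0.428, 0.912, 0], [0.428, 0.912, 0], [0.428, 0.912, 0]], rot=[[0, 0, 0], [0, 0, 0], [0, 0, 0]], hand=[1, 1, 1])

```text
time_s: 2.3
ee_pos: [253.0, -334.1, 214.1]
ee_rot: [180.0, -0.0, 15.1]
force: [0.9, 0.8, -0.2]
gripper_width: 91.1
gripper_force: 0.0
```

>>> apply_moves(delta_pos=[[0.428, 0.912, 0], [0.428, 0.912, 0], [0.428, 0.912, 0]], rot=[[0, 0, 0], [0, 0, 0], [0, 0, 0]], hand=[1, 1, 1])

```text
time_s: 2.55
ee_pos: [304.3, -224.7, 214.2]
ee_rot: [180.0, -0.0, 15.1]
force: [0.4, -0.7, 0.9]
gripper_width: 91.0
gripper_force: 0.0
```

>>> apply_moves(delta_pos=[[0.428, 0.912, 0], [0.428, 0.912, 0], [0.428, 0.912, 0]], rot=[[0, 0, 0], [0, 0, 0], [0, 0, 0]], hand=[1, 1, 1])

```text
time_s: 2.8
ee_pos: [355.8, -115.2, 214.4]
ee_rot: [180.0, -0.1, 15.1]
force: [2.4, 0.4, 0.5]
gripper_width: 91.3
gripper_force: 0.0
```

>>> apply_moves(delta_pos=[[0.428, 0.912, 0], [0.428, 0.912, 0], [0.428, 0.912, 0]], rot=[[0, 0, 0], [0, 0, 0], [0, 0, 0]], hand=[1, 1, 1])

```text
time_s: 3.05
ee_pos: [407.3, -5.6, 214.4]
ee_rot: [180.0, -0.1, 15.2]
force: [0.8, -0.4, 0.5]
gripper_width: 91.2
gripper_force: 0.0
```

>>> apply_moves(delta_pos=[[0.428, 0.912, 0], [0.428, 0.912, 0], [0.428, 0.912, 0], [0.428, 0.912, 0], [0.428, 0.912, 0]], rot=[[0, 0, 0], [0, 0, 0], [0, 0, 0], [0, 0, 0], [0, 0, 0]], hand=[1, 1, 1, 1, 1])

```text
time_s: 3.47
ee_pos: [458.4, 103.0, 213.7]
ee_rot: [180.0, 0.0, 15.3]
force: [-0.5, -1.0, -0.2]
gripper_width: 91.1
gripper_force: 0.0
```

>>> apply_moves(delta_pos=[[0, 0, -0.3], [0, 0, -0.6], [0, 0, -0.9], [0, 0, -0.95]], rot=[[0, 0, 0], [0, 0, 0], [0, 0, 0], [0, 0, 0]], hand=[1, 1, 1, 1])

```text
time_s: 3.8
ee_pos: [453.2, 99.4, 95.4]
ee_rot: [-180.0, 0.6, 15.0]
force: [-1.5, -0.5, -1.2]
gripper_width: 91.2
gripper_force: 0.0
```

>>> apply_moves(delta_pos=[[0, 0, -0.25], [0, 0, -0.5], [0, 0, -0.7], [0, 0, -0.8], [0, 0, -0.8]], rot=[[0, 0, 0], [0, 0, 0], [0, 0, 0], [0, 0, 0], [0, 0, 0]], hand=[1, 1, 1, 1, 1])

```text
time_s: 4.22
ee_pos: [456.8, 100.3, 2.9]
ee_rot: [-180.0, 0.2, 15.0]
force: [1.1, 0.0, -0.3]
gripper_width: 91.5
gripper_force: 0.0
```

>>> apply_moves(delta_pos=[[0, 0, 0], [0, 0, 0], [0, 0, 0], [0, 0, 0], [0, 0, 0], [0, 0, 0], [0, 0, 0], [0, 0, 0]], rot=[[0, 0, 0], [0, 0, 0], [0, 0, 0], [0, 0, 0], [0, 0, 0], [0, 0, 0], [0, 0, 0], [0, 0, 0]], hand=[0.55, 0.55, 0.55, 0.5, 0.5, 0.5, 0.5, 0.5], newtons=12)

```text
time_s: 4.88
ee_pos: [458.6, 101.6, 4.7]
ee_rot: [180.0, -0.1, 15.1]
force: [-1.2, -0.8, 6.4]
gripper_width: 56.8
gripper_force: 12.0
```

>>> apply_moves(delta_pos=[[0, 0, 0.1], [0, 0, 0.4], [0, 0, 0.7], [0, 0, 1], [0, 0, 1]], rot=[[0, 0, 0], [0, 0, 0], [0, 0, 0], [0, 0, 0], [0, 0, 0]], hand=[0.5, 0.5, 0.5, 0.5, 0.5])

```text
time_s: 5.3
ee_pos: [462.5, 102.4, 130.2]
ee_rot: [179.9, -0.8, 15.1]
force: [0.7, 0.4, -1.6]
gripper_width: 57.0
gripper_force: 12.0
```

>>> apply_moves(delta_pos=[[0, -0.2, 0.2], [0, -0.5, 0.4], [0, -0.8, 0.5], [0, -0.92, 0.5]], rot=[[0, 0, 0], [0, 0, 0], [0, 0, 0], [0, 0, 0]], hand=[0.5, 0.5, 0.5, 0.5])

```text
time_s: 5.63
ee_pos: [459.5, -12.0, 186.5]
ee_rot: [179.8, -0.3, 15.0]
force: [-0.0, 1.2, -1.1]
gripper_width: 56.9
gripper_force: 12.0
```

>>> apply_moves(delta_pos=[[0, -0.3, 0], [0, -0.6, 0], [0, -0.9, 0]], rot=[[0, 0, 0], [0, 0, 0], [0, 0, 0]], hand=[0.5, 0.5, 0.5])

```text
time_s: 5.88
ee_pos: [457.4, -118.1, 183.5]
ee_rot: [-180.0, 0.0, 15.2]
force: [0.7, 1.0, -0.7]
gripper_width: 56.8
gripper_force: 12.0
```

>>> apply_moves(delta_pos=[[0, -0.15, 0], [0, -0.3, 0], [0, -0.4, 0], [0, -0.4, 0], [0, -0.4, 0], [0, -0.4, 0]], rot=[[0, 0, 0], [0, 0, 0], [0, 0, 0], [0, 0, 0], [0, 0, 0], [0, 0, 0]], hand=[0.5, 0.5, 0.5, 0.5, 0.5, 0.5])

```text
time_s: 6.38
ee_pos: [457.9, -163.9, 183.7]
ee_rot: [-179.9, 0.0, 15.1]
force: [-0.2, 0.1, -1.4]
gripper_width: 56.5
gripper_force: 12.0
```

```bash
python3 - <<'E'
from h import *
np.set_printoptions(precision=2,suppress=True)
T,S=viewer.grab_frame("top"),viewer.grab_frame("scene")
print(env.state()["ee_pos"],env.state()["ee_rot"])
e=env.state()["ee_pos"]
pp=proj(S,[e,[455,-230,108]]).round(1);print(pp,proj(T,[e,[455,-230,108]]))
x,y=pp[0].astype(int)
c=lambda f,x,y,w:cv2.resize(f["pixels"][y-w:y+w,x-w:x+w],(400,400),interpolation=cv2.INTER_CUBIC)
cv2.imwrite("pics/c.png",np.hstack([c(S,x,y+10,40),c(T,324,205,40)])[:,:,::-1]);print(x-40,y+10-40)
E
```

```text
[ 458.06 -163.8   183.9 ] [-179.98    0.01   15.19]
[[294.4 151.3]
 [304.7 166.1]] [[310.99 205.15]
 [328.72 209.38]]
254 121
```

View pics/c.png

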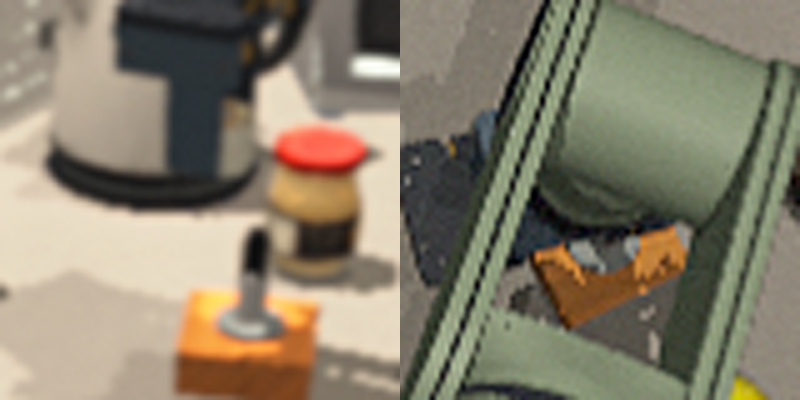

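```bash
python3 - <<'E'
from h import *
S=viewer.grab_frame("scene")
c=lambda f,x,y,w:cv2.resize(f["pixels"][y-w:y+w,x-w:x+w],(400,400),interpolation=cv2.INTER_CUBIC)
cv2.imwrite("pics/d.png",np.hstack([c(S,294,145,20),c(S,242,230,20)])[:,:,::-1])
E
```

```text
(no output)
```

View pics/d.png

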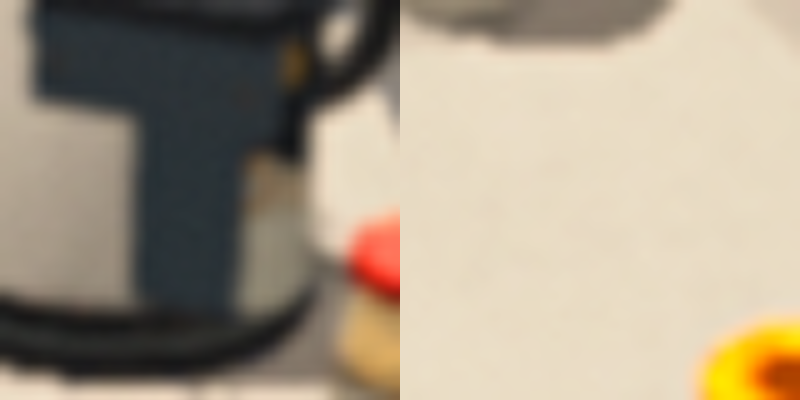

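The gripper shows at scene (288–298, 125–151), with the roll's grey-white side visible to the right of the finger up to about column 304. The roll's old spot (242,230) is empty. I'll move above the spindle now.

>>> apply_moves(delta_pos=[[-0.01, -0.2, -0.15], [-0.02, -0.4, -0.3], [-0.025, -0.53, -0.45], [-0.025, -0.55, -0.47], [-0.025, -0.55, -0.47], [-0.025, -0.55, -0.47]], rot=[[0, 0, 0], [0, 0, 0], [0, 0, 0], [0, 0, 0], [0, 0, 0], [0, 0, 0]], hand=[0.5, 0.5, 0.5, 0.5, 0.5, 0.5])

```text
time_s: 7.03
ee_pos: [455.4, -230.2, 128.0]
ee_rot: [-180.0, -0.0, 15.1]
force: [-1.2, 0.0, -0.7]
gripper_width: 56.7
gripper_force: 12.0
```

```bash
python3 - <<'E'
from fit import *
np.set_printoptions(precision=1,suppress=True)
S=viewer.grab_frame("scene");e=env.state()["ee_pos"];print(e)
x0,y0,w=286,124,24
im=cv2.resize(S["pixels"][y0:y0+2*w,x0:x0+2*w],None,fx=12,fy=12,interpolation=cv2.INTER_CUBIC)
cr=im.copy()
for X,col in((np.vstack([circ(e[0],e[1],e[2]-4.7,28),circ(e[0],e[1],e[2]+27.3,28)]),(255,0,0)),(np.vstack([box(455,-230,28,16,74,102),box(455,-230,28,9,102,108)]),(0,255,0))):
    p=((proj(S,X)-[x0,y0]+.5)*12-.5).astype(np.int32);cv2.polylines(cr,[cv2.convexHull(p)],True,col,1)
for dy in(-226,-234):
    p=((proj(S,[[455,dy,108],[455,dy,40]])-[x0,y0]+.5)*12).astype(int);cv2.line(cr,tuple(map(int,p[0])),tuple(map(int,p[1])),(0,0,255),1)
cv2.imwrite("pics/e.png",cr[:,:,::-1])
E
```

```text
[ 455.7 -230.2  128.5]
```

View pics/e.png

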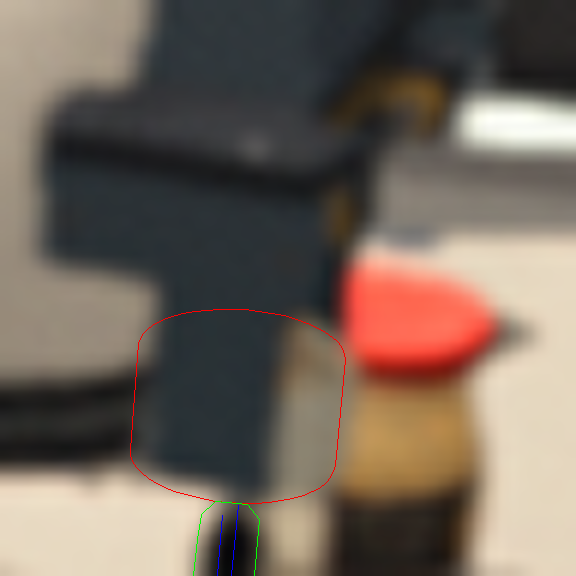

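The roll outline predicted from the TCP matches the image: right edge near column 314 and bottom near row 165. The dark grip sits about 0.5 px right of the prediction, so I'll measure profiles.

```bash
python3 - <<'E'
from fit import *
np.set_printoptions(precision=1,suppress=True,linewidth=150)
S=viewer.grab_frame("scene")
for z in(100,92,84,78,64,56,50):
    p=proj(S,[455,-230,z])[0];L=proj(S,[[455+.81*h,-230+.58*h,z] for h in(11,-11)])
    r=int(round(p[1]));print(z,p,L[:,0],S["pixels"][r,294:316].sum(1)//3)
    
print(proj(S,[455-8.1,-235.8,64])-proj(S,[455,-230,64]))
E
```

```text
100 [304.5 168.2] [301.2 307.8] [215 215 214 213 214 214 215 209 176 108  42  16  30  71 126 164 173 166 135  83  41  31]
92 [304.3 170.4] [301.  307.6] [213 212 211 212 213 213 213 192 137  62  15   9  24  57 104 141 156 149 118  68  32  25]
84 [304.2 172.5] [300.9 307.4] [211 214 212 213 213 214 211 184 116  42  11  13  35  78 108 110 106 107 103  96  86  80]
78 [304.  174.1] [300.7 307.3] [203 206 207 208 212 214 211 182 108  39  13  14  40  87 115 107 101 106 110 110 110 110]
64 [303.7 177.8] [300.4 307. ] [179 182 184 186 186 182 176 155 128 106  94  88  99 141 185 200 198 193 184 166 144 138]
56 [303.5 179.9] [300.3 306.8] [154 160 163 166 168 170 167 147 122 105  93  88 104 150 190 203 203 204 201 195 192 194]
50 [303.4 181.4] [300.1 306.6] [153 156 160 163 167 168 162 138 118 104  94  89 101 138 170 180 182 182 177 166 154 154]
[[3.  0.1]]
```

>>> apply_moves(delta_pos=[[0, 0, -0.08], [0, 0, -0.16], [0, 0, -0.24], [0, 0, -0.32], [0, 0, -0.36], [0, 0, -0.36]], rot=[[0, 0, 0], [0, 0, 0], [0, 0, 0], [0, 0, 0], [0, 0, 0], [0, 0, 0]], hand=[0.5, 0.5, 0.5, 0.5, 0.5, 0.5])

```text
time_s: 7.63
ee_pos: [454.1, -230.2, 82.6]
ee_rot: [-179.9, 0.1, 15.1]
force: [-0.5, -0.7, -0.9]
gripper_width: 56.7
gripper_force: 12.0
```

```bash
python3 - <<'E'
from h import *
np.set_printoptions(precision=2,suppress=True)
for i in range(4):
    viewer.grab_frame("scene") ; s=env.state();print(s["ee_pos"],s["force"],s["torque"])
E
```

```text
[ 454.6  -230.58   83.42] [ 0.82  0.04 -2.02] [-0.01  0.02 -0.01]
[ 455.06 -230.88   84.02] [ 0.27 -0.33 -1.39] [0.04 0.03 0.  ]
[ 455.33 -231.06   84.45] [-0.18  0.16 -2.22] [ 0.02 -0.02  0.01]
[ 455.45 -231.12   84.68] [ 0.05  0.33 -1.2 ] [0.   0.01 0.  ]
```

>>> apply_moves(delta_pos=[[0, 0, -0.07], [0, 0, -0.14], [0, 0, -0.21], [0, 0, -0.27], [0, 0, -0.29], [0, 0, -0.29], [0, 0, -0.29], [0, 0, -0.29]], rot=[[0, 0, 0], [0, 0, 0], [0, 0, 0], [0, 0, 0], [0, 0, 0], [0, 0, 0], [0, 0, 0], [0, 0, 0]], hand=[0.5, 0.5, 0.5, 0.5, 0.5, 0.5, 0.5, 0.5])

```text
time_s: 8.5
ee_pos: [455.2, -230.9, 49.7]
ee_rot: [180.0, -0.0, 15.1]
force: [-0.6, 0.2, -1.7]
gripper_width: 56.6
gripper_force: 12.0
```

>>> apply_moves(delta_pos=[[0, 0, -0.02], [0, 0, -0.03], [0, 0, -0.04], [0, 0, -0.04], [0, 0, -0.04]], rot=[[0, 0, 0], [0, 0, 0], [0, 0, 0], [0, 0, 0], [0, 0, 0]], hand=[0.5, 0.5, 0.5, 0.5, 0.5])

```text
time_s: 8.92
ee_pos: [455.1, -230.9, 44.8]
ee_rot: [180.0, -0.0, 15.1]
force: [1.1, -0.1, -1.8]
gripper_width: 56.9
gripper_force: 12.0
```

>>> apply_moves(delta_pos=[[0, 0, -0.008], [0, 0, -0.012], [0, 0, -0.012], [0, 0, -0.012], [0, 0, -0.012]], rot=[[0, 0, 0], [0, 0, 0], [0, 0, 0], [0, 0, 0], [0, 0, 0]], hand=[0.5, 0.5, 0.5, 0.5, 0.5])

```text
time_s: 9.33
ee_pos: [455.2, -230.9, 44.3]
ee_rot: [180.0, -0.0, 15.1]
force: [-0.9, 1.5, 5.9]
gripper_width: 56.8
gripper_force: 12.0
```

>>> apply_moves(delta_pos=[[0, 0, -0.008], [0, 0, -0.012], [0, 0, -0.012], [0, 0, -0.012], [0, 0, -0.012]], rot=[[0, 0, 0], [0, 0, 0], [0, 0, 0], [0, 0, 0], [0, 0, 0]], hand=[0.5, 0.5, 0.5, 0.5, 0.5])

```text
time_s: 9.75
ee_pos: [455.2, -230.8, 43.8]
ee_rot: [180.0, -0.0, 15.1]
force: [-4.5, 3.1, 14.2]
gripper_width: 56.6
gripper_force: 12.0
```

>>> apply_moves(delta_pos=[[0, 0, 0.008], [0, 0, 0.008], [0, 0, 0.008], [0, 0, 0.008], [0, 0, 0.008], [0, 0, 0.008], [0, 0, 0.008]], rot=[[0, 0, 0], [0, 0, 0], [0, 0, 0], [0, 0, 0], [0, 0, 0], [0, 0, 0], [0, 0, 0]], hand=[0.5, 0.65, 0.8, 0.9, 1, 1, 1])

```text
time_s: 10.33
ee_pos: [455.0, -230.9, 42.7]
ee_rot: [-180.0, 0.0, 15.1]
force: [-0.6, -0.1, 0.2]
gripper_width: 89.5
gripper_force: 0.0
```

>>> apply_moves(delta_pos=[[0, 0, 0.2], [0, 0, 0.4], [0, 0, 0.6], [0, 0, 0.8], [0, 0, 1], [0, 0, 1]], rot=[[0, 0, 0], [0, 0, 0], [0, 0, 0], [0, 0, 0], [0, 0, 0], [0, 0, 0]], hand=[1, 1, 1, 1, 1, 1])

```text
time_s: 10.83
ee_pos: [457.8, -232.3, 167.5]
ee_rot: [179.6, -0.4, 15.1]
force: [0.2, -0.0, 0.9]
gripper_width: 90.8
gripper_force: 0.0
```

```bash
python3 - <<'E'
from fit import *
np.set_printoptions(precision=1,suppress=True)
S=viewer.grab_frame("scene");e=env.state()["ee_pos"];print(e)
x0,y0,w=280,150,24
cr=cv2.resize(S["pixels"][y0:y0+2*w,x0:x0+2*w],None,fx=12,fy=12,interpolation=cv2.INTER_CUBIC);raw=cr.copy()
T=viewer.grab_frame("top")
for X,col in((np.vstack([circ(455,-230.5,40,28),circ(455,-230.5,72,28)]),(255,0,0)),(np.vstack([box(455,-230.5,28,16,74,102),box(455,-230.5,28,9,102,108)]),(0,255,0))):
    p=((proj(S,X)-[x0,y0]+.5)*12-.5).astype(np.int32);cv2.polylines(cr,[cv2.convexHull(p)],True,col,1)
t=cv2.resize(T["pixels"][190:234,305:349],(400,400),interpolation=cv2.INTER_CUBIC)
cv2.imwrite("pics/f.png",np.hstack([cv2.resize(cr,(400,400)),t])[:,:,::-1])
E
```

```text
[ 456.6 -231.7  165.2]
```

View pics/f.png

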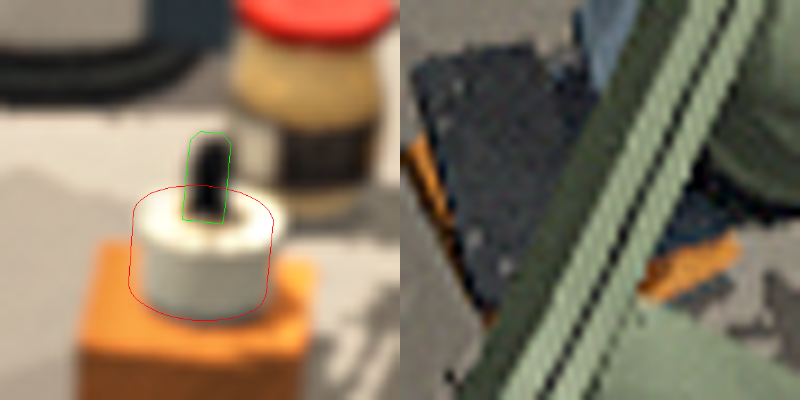

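The roll sits on the flange at scene (305,173), with its top rim at the expected height and the grip standing clear out of it. Next I'll grasp the grip, turning the tool by 13° to match the dock and holder yaw.

>>> apply_moves(delta_pos=[[0, 0, 0], [0, 0, 0], [0, 0, -0.2], [0, 0, -0.4], [0, 0, -0.55], [0, 0, -0.68], [0, 0, -0.7], [0, 0, -0.7], [0, 0, -0.7], [0, 0, -0.7]], rot=[[0, 0, 0.07], [0, 0, 0.15], [0, 0, 0.15], [0, 0, 0.15], [0, 0, 0.15], [0, 0, 0.15], [0, 0, 0.15], [0, 0, 0.15], [0, 0, 0.15], [0, 0, 0.15]], hand=[0.9, 0.8, 0.7, 0.6, 0.5, 0.5, 0.5, 0.5, 0.5, 0.5])

```text
time_s: 11.77
ee_pos: [455.6, -231.2, 79.5]
ee_rot: [179.9, -0.0, 28.0]
force: [0.1, 0.5, -0.1]
gripper_width: 45.7
gripper_force: 0.0
```

>>> apply_moves(delta_pos=[[0, 0, -0.02], [0, 0, -0.033], [0, 0, -0.033], [0, 0, -0.033], [0, 0, -0.033], [0, 0, -0.033], [0, 0, -0.033], [0, 0, -0.033], [0, 0, -0.033], [0, 0, -0.033]], rot=[[0, 0, 0], [0, 0, 0], [0, 0, 0], [0, 0, 0], [0, 0, 0], [0, 0, 0], [0, 0, 0], [0, 0, 0], [0, 0, 0], [0, 0, 0]], hand=[0.4, 0.3, 0.25, 0.2, 0.15, 0.1, 0.1, 0.1, 0.1, 0.1], newtons=10)

```text
time_s: 12.6
ee_pos: [454.5, -230.4, 75.0]
ee_rot: [-179.9, 0.0, 28.0]
force: [-3.6, 3.4, 4.5]
gripper_width: 18.6
gripper_force: 10.1
```

>>> apply_moves(delta_pos=[[0, 0, 0], [0, 0, 0], [0, 0, 0], [0, 0, 0], [0, 0, 0], [0, 0, 0]], rot=[[0, 0, 0], [0, 0, 0], [0, 0, 0], [0, 0, 0], [0, 0, 0], [0, 0, 0]], hand=[0.05, 0.05, 0.05, 0.05, 0.05, 0.05], newtons=45)

```text
time_s: 13.1
ee_pos: [454.3, -230.3, 75.0]
ee_rot: [-179.9, 0.0, 28.0]
force: [-3.5, 2.9, 6.1]
gripper_width: 17.1
gripper_force: 44.4
```

>>> apply_moves(delta_pos=[[0, 0, 0.05], [0, 0, 0.1], [0, 0, 0.15], [0, 0, 0.2], [0, 0, 0.25], [0, 0, 0.3], [0, 0, 0.35], [0, 0, 0.4], [0, 0, 0.4], [0, 0, 0.4]], rot=[[0, 0, 0], [0, 0, 0], [0, 0, 0], [0, 0, 0], [0, 0, 0], [0, 0, 0], [0, 0, 0], [0, 0, 0], [0, 0, 0], [0, 0, 0]], hand=[0.05, 0.05, 0.05, 0.05, 0.05, 0.05, 0.05, 0.05, 0.05, 0.05], newtons=55)

```text
time_s: 13.93
ee_pos: [455.5, -231.2, 123.5]
ee_rot: [179.9, -0.0, 28.0]
force: [-0.9, 0.6, -2.5]
gripper_width: 16.4
gripper_force: 54.4
```

```bash
python3 - <<'E'
from fit import *
S=viewer.grab_frame("scene");e=env.state();print(e["ee_pos"],e["force"],e["torque"],e["gripper_width"],e["qpos"])
x,y=proj(S,e["ee_pos"])[0].astype(int)
cv2.imwrite("pics/g.png",cv2.resize(S["pixels"][y-25:y+35,x-30:x+30],(500,500),interpolation=cv2.INTER_CUBIC)[:,:,::-1])
E
```

```text
[ 455.13338928 -231.0006949   123.02069812] [ 0.16081187  0.24839009 -3.07608038] [0.03164466 0.01638388 0.01000544] 16.974767781522203 [-2.81940417e+01  1.70458959e+01  1.05812827e+02 -1.24288244e-02
  5.71104334e+01  3.38021518e+01]
```

View pics/g.png

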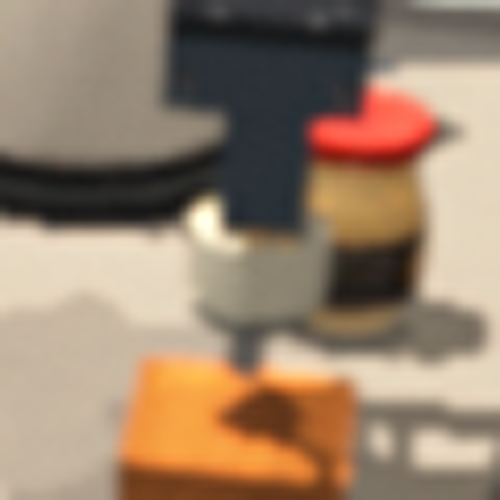

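The roll and holder hang from the gripper. The foot is clear of the dock at scene crop (245,370), and the roll is still on the flange.

>>> apply_moves(delta_pos=[[0, 0, 0.15], [0, 0, 0.3], [0, 0, 0.45], [0, 0, 0.6], [0, 0, 0.75], [0, 0, 0.9], [0, 0, 1], [0, 0, 1]], rot=[[0, 0, 0], [0, 0, 0], [0, 0, 0], [0, 0, 0], [0, 0, 0], [0, 0, 0], [0, 0, 0], [0, 0, 0]], hand=[0.05, 0.05, 0.05, 0.05, 0.05, 0.05, 0.05, 0.05])

```text
time_s: 14.65
ee_pos: [456.3, -231.6, 245.2]
ee_rot: [179.8, -0.2, 28.0]
force: [0.6, 0.2, -2.5]
gripper_width: 17.1
gripper_force: 54.4
```

>>> apply_moves(delta_pos=[[0, 0, 0.08], [0, 0, 0.16], [0, 0, 0.24], [0, 0, 0.32], [0, 0, 0.4], [0, 0, 0.4], [0, 0, 0.4], [0, 0, 0.4], [0, 0, 0.4], [0, 0, 0.4]], rot=[[-0.02, -0.037, 0], [-0.04, -0.074, 0], [-0.06, -0.111, 0], [-0.08, -0.148, 0], [-0.1, -0.185, 0], [-0.12, -0.222, 0], [-0.14, -0.259, 0], [-0.16, -0.296, 0], [-0.18, -0.333, 0], [-0.18, -0.333, 0]], hand=[0.05, 0.05, 0.05, 0.05, 0.05, 0.05, 0.05, 0.05, 0.05, 0.05])

```text
time_s: 15.48
ee_pos: [451.3, -228.9, 286.9]
ee_rot: [152.4, -17.1, 32.2]
force: [-1.3, 0.5, -3.2]
gripper_width: 16.9
gripper_force: 54.5
```

```bash
python3 - <<'E'
from h import *
np.set_printoptions(precision=2,suppress=True)
from scipy.spatial.transform import Rotation as Q
e=env.state();print({k:e[k] for k in("ee_pos","ee_rot","force","torque","qpos","gripper_width")},Q.from_euler("xyz",e["ee_rot"],degrees=True).as_matrix()[:,2])
E
```

```text
{'ee_pos': array([ 451.31, -228.85,  286.86]), 'ee_rot': array([152.38, -17.11,  32.25]), 'force': array([-1.29,  0.52, -3.2 ]), 'torque': array([0.37, 0.69, 0.03]), 'qpos': array([-28.07,  -5.76, 114.52,  -0.28,  39.1 ,  34.08]), 'gripper_width': 16.9064939549042} [ 0.47 -0.25 -0.85]
```

>>> apply_moves(delta_pos=[[0, 0, 0], [0, 0, 0], [0, 0, 0], [0, 0, 0], [0, 0, 0], [0, 0, 0], [0, 0, 0], [0, 0, 0], [0, 0, 0], [0, 0, 0]], rot=[[-0.02, -0.037, 0], [-0.04, -0.074, 0], [-0.06, -0.111, 0], [-0.08, -0.148, 0], [-0.1, -0.185, 0], [-0.12, -0.222, 0], [-0.14, -0.259, 0], [-0.16, -0.296, 0], [-0.18, -0.333, 0], [-0.18, -0.333, 0]], hand=[0.05, 0.05, 0.05, 0.05, 0.05, 0.05, 0.05, 0.05, 0.05, 0.05])

```text
time_s: 16.32
ee_pos: [449.5, -229.6, 308.4]
ee_rot: [127.1, -27.3, 41.2]
force: [0.4, 0.4, -2.3]
gripper_width: 16.9
gripper_force: 54.5
```

>>> apply_moves(delta_pos=[[0, 0, 0], [0, 0, 0], [0, 0, 0], [0, 0, 0], [0, 0, 0], [0, 0, 0], [0, 0, 0], [0, 0, 0]], rot=[[0, 0, 0], [0, 0, 0], [0, 0, 0], [0, 0, 0], [0, 0, 0], [0, 0, 0], [0, 0, 0], [0, 0, 0]], hand=[0.05, 0.05, 0.05, 0.05, 0.05, 0.05, 0.05, 0.05])

```text
time_s: 16.98
ee_pos: [449.8, -229.1, 309.7]
ee_rot: [126.9, -27.4, 41.4]
force: [0.1, 0.4, -2.5]
gripper_width: 17.0
gripper_force: 54.5
```

```bash
python3 - <<'E'
from fit import *
np.set_printoptions(precision=2,suppress=True)
from scipy.spatial.transform import Rotation as Q
e=env.state();z=Q.from_euler("xyz",e["ee_rot"],degrees=True).as_matrix()[:,2];print({k:e[k] for k in("ee_pos","ee_rot","force","qpos","qvel","gripper_width")},z)
S=viewer.grab_frame("scene");T=viewer.grab_frame("top")
c=lambda f,w:(lambda p:cv2.resize(f["pixels"][p[1]-w:p[1]+w,p[0]-w:p[0]+w],(400,400),interpolation=cv2.INTER_CUBIC))(proj(f,e["ee_pos"]+20*z)[0].astype(int))
cv2.imwrite("pics/i.png",np.hstack([c(S,28),c(T,28)])[:,:,::-1])
E
```

```text
{'ee_pos': array([ 449.84, -229.12,  309.72]), 'ee_rot': array([126.91, -27.43,  41.37]), 'force': array([ 0.09,  0.37, -2.49]), 'qpos': array([-26.7 , -12.48, 132.35, -45.46,   3.38,  79.92]), 'qvel': array([ 0.01, -0.13,  0.06, -0.2 , -0.08,  0.2 ]), 'gripper_width': 16.99525083513064} [ 0.74 -0.42 -0.53]
```

View pics/i.png

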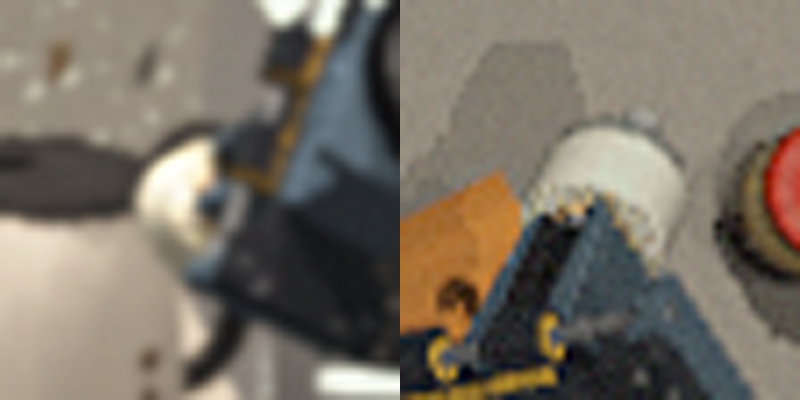

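Tilt stands at about 58° from vertical with joint 5 near its lower limit. The roll is held against the flange: top-crop roll at (610,190), foot beyond it at (640,120). I'll raise the tool a little to get away from the limit.

>>> apply_moves(delta_pos=[[0, 0, 0.08], [0, 0, 0.16], [0, 0, 0.24], [0, 0, 0.32], [0, 0, 0.4], [0, 0, 0.48], [0, 0, 0.56], [0, 0, 0.64], [0, 0, 0.7], [0, 0, 0.7]], rot=[[0, 0, 0], [0, 0, 0], [0, 0, 0], [0, 0, 0], [0, 0, 0], [0, 0, 0], [0, 0, 0], [0, 0, 0], [0, 0, 0], [0, 0, 0]], hand=[0.05, 0.05, 0.05, 0.05, 0.05, 0.05, 0.05, 0.05, 0.05, 0.05])

```text
time_s: 17.92
ee_pos: [450.4, -229.3, 396.2]
ee_rot: [126.7, -27.5, 41.5]
force: [-0.1, -0.4, -2.0]
gripper_width: 16.3
gripper_force: 54.5
```

>>> apply_moves(delta_pos=[[0, 0, 0], [0, 0, 0], [0, 0, 0], [0, 0, 0], [0, 0, 0], [0, 0, 0], [0, 0, 0], [0, 0, 0]], rot=[[0, 0, 0], [0, 0, 0], [0, 0, 0], [0, 0, 0], [0, 0, 0], [0, 0, 0], [0, 0, 0], [0, 0, 0]], hand=[0.05, 0.05, 0.05, 0.05, 0.05, 0.05, 0.05, 0.05])

```text
time_s: 18.58
ee_pos: [449.9, -229.0, 393.7]
ee_rot: [126.9, -27.4, 41.4]
force: [0.4, 0.3, -1.5]
gripper_width: 16.6
gripper_force: 54.5
```

```bash
python3 - <<'E'
from fit import *
np.set_printoptions(precision=2,suppress=True)
from scipy.spatial.transform import Rotation as Q
e=env.state();z=Q.from_euler("xyz",e["ee_rot"],degrees=True).as_matrix()[:,2];print({k:e[k] for k in("time_s","ee_pos","ee_rot","force","qpos","qvel","gripper_width")},z)
S=viewer.grab_frame("scene");T=viewer.grab_frame("top")
O=e["ee_pos"]+z*(-18.8)  # grasp point ~ holder z 90.8
Rm=Q.from_euler("xyz",e["ee_rot"],degrees=True).as_matrix()
def cyl(s0,s1,r): return np.vstack([O+np.outer(np.ones(48),z*(90.8-s))+r*(np.outer(np.cos(a),Rm[:,0])+np.outer(np.sin(a),Rm[:,1])) for s in(s0,s1)])
out=[]
for f in(S,T):
    w=25;p=proj(f,e["ee_pos"]+20*z)[0].astype(int)
    im=cv2.resize(f["pixels"][p[1]-w:p[1]+w,p[0]-w:p[0]+w],(400,400),interpolation=cv2.INTER_CUBIC)
    for s0,s1,r,c in((36,68,28,(255,0,0)),(30,36,25,(0,255,0)),(0,30,8,(255,0,255))):
        q=((proj(f,cyl(s0,s1,r))-(p-w)+.5)*8-.5).astype(np.int32);cv2.polylines(im,[cv2.convexHull(q)],True,c,1)
    out.append(im)
cv2.imwrite("pics/j.png",np.hstack(out)[:,:,::-1])
E
```

```text
{'time_s': 18.5833, 'ee_pos': array([ 449.86, -229.04,  393.68]), 'ee_rot': array([126.9 , -27.43,  41.38]), 'force': array([ 0.4 ,  0.27, -1.47]), 'qpos': array([-26.69, -17.19, 122.31,  -8.13,  17.28,  42.27]), 'qvel': array([-0.07, -0.01, -0.12,  0.02, -0.02, -0.06]), 'gripper_width': 16.643297168907488} [ 0.74 -0.42 -0.53]
```

View pics/j.png

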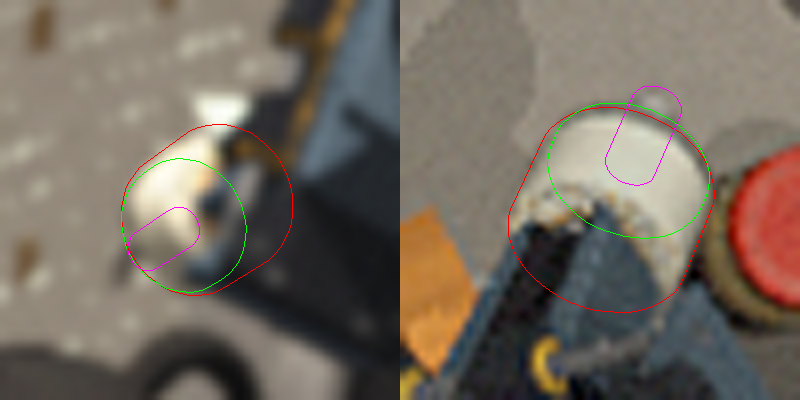

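The view matches the model outlines. The roll is home on the flange (scene crop (175,200), top crop (620,170)) and the axis is 58° from vertical. Everything is well over 100 mm up and still. I'm handing it in.

```bash
python3 -c "
from workcell import env
print(env.job_done())"
```

```text
the job is handed in; nothing more can be done
None
```

The job is handed in at about 18.6 s of the 51 s: the full roll is home on the flange, and the gripper is holding the holder still, tilted 58° from upright and well over 10 cm above the worktop. I moved only the full roll and the holder.

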